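# Bring the lathe up from its bench control station

### The arm

A 6-joint arm with a two-finger parallel gripper is mounted at the origin on a cart in front of the work surface, level with it; the furniture and walls round the work are solid. World frame = base frame: x ahead of the robot, y to its left, z up, the work surface at z = 0. Lengths are in m, angles in rad, forces in N, time in s.
With the tool pointing down it reaches from about 0.35 to 0.775 m from the base axis. Payload 7.3 kg.
Tool frame: the origin (TCP) lies on the centre line of the jaws, within the pads' length; the fingertips stand 14 mm ahead of it and the grasp point (between the pads) lies 5 mm behind it; z points along the fingers, y is the direction in which the jaws open and shut (so a half turn about z gives the same grasp; the last joint's range is limited). The gripper opens to 92 mm and grips with 3 to 60 N. Pads are 19 mm wide; open, the fingers measure 130 mm over their backs; the gripper's body (75 mm by 190 mm) begins 47 mm behind the grasp point.
Start: joints at [-1.464, 0.342, 1.524, -0, 1.275, -0.146], TCP at [0.131, -0.508, 0.241] pointing down, gripper open.
Joint ranges: [-2.53, 2.53], [-0.77, 2.02], [0.04, 2.7], [-1, 4.14], [0.28, 2.66], [-3.11, 3.11]. Speed limits (rad/s): [2.57, 2.57, 3.14, 3.14, 3.14, 3.14].

### API

Orientations are given as [roll, pitch, yaw] about the fixed x, y, z axes, in that order (R = Rz(yaw) Ry(pitch) Rx(roll)).
In Python, from cell import telemetry, cams, robot gives the robot as it stands.
- The arm moves only by the tool servo_tool, never from a script. Its argument "targets" is text: rows parted by semicolons, each of 4 numbers parted by spaces: the shift along the tool's x, y, z in mm, then the turn about the tool's z in rad. In form: x y z yaw; .... A call has 1 to 20 rows; each row shifts and turns the pose as measured when the row begins, along the tool's axes as they then stand; what a row does not reach is not made up. A row lasts 1/8 s, in which the tool goes at most 62.5 mm and 10.7 degrees, less where a joint would pass 70% of its speed; a pose out of reach is approached as far as the arm can. A call with a gripper value outside its range is refused whole. "hand" is the opening, from 0 (shut) to 1 (fully open), set as the call begins (left out, the last holds). The fingers move at their own pace and stop on an object; "squeeze" is the grip in N (left out, the last holds). Time passes only in rows, so rows that do not move let the fingers close. It gives the time, the measured TCP pose, the force and the opening at its end, in the units of the state.
- telemetry.observe(): the state, without advancing time (a new reading comes with each control period).
- cams.read_camera(name): name is "scene" or "top"; returns a dict with "color" (384x512x3 uint8, red, green, blue), "K" (3x3 intrinsics, pixels), "R" (3x3) and "t" (3): a world point X has camera coordinates R X + t. Camera axes: x right, y down, z forward; pixel columns grow to the right and rows downward; lengths in m; the calibration is good to about 2 mm. A picture is of the moment at which its call begins. There is no depth.
- robot.hand_in(): hands the job in, once; it reports no verdict.
Trained networks look in a picture, given as the dict that the camera call returned (one of the last four; its "shot" number tells which), for a name from the list of things; names that differ only in an ending like _2 or _b are one class to them, and where a whole thing is asked for, a point or a joint stands for the part that bears it (a point fixed in the world has none). Each returns a list of dicts, best first, with "score" (0 to 1); they miss things now and then, are a little off and sometimes report something else, mostly with a low value. They report only what shows in the picture. A call takes as long as a camera call.
- cams.cut_out(picture, query): "region" (384x512 bool, what is visible of it) and "extent" ([centre column, centre row, width, height] in pixels, round what is visible of it).
The state is a dict: "time": time; "qpos": joint angles; "qvel": joint speeds; "joint_efforts": joint torques, N m; "tool_pos": TCP position; "tool_rot": TCP orientation; "contact_force": force on the tool from outside, world axes, zero at the start; "torque": the same for the moment, N m; "opening": finger opening in m.
Only numpy, scipy, OpenCV 4.12 (cv2) and the standard library are available. Lean on these libraries where they do the work, as an engineer would, in place of code of your own. Each camera call takes 0.05 s, during which the arm holds its last target.

### The job

Bring the lathe up from the grey control station with the pale face on the bench: first tip the black mains rocker over to ON (its end with the white bar fully down), then push the blue dust-extractor button fully in, where it stays, and last press the green start button fully in for about half a second and let it spring back. Each of these must be complete before the next is begun, and the red stop must not be pressed. Only press: do not pick up or shift the tin, cup, blank or offcut that lie around the station.

Things in the scene. Friction and masses are not known exactly. Their poses are not given: they have to be found in the camera images.
- station: grey steel control station with a pale metal face, screwed to the bench: 112 mm along its x, 250 mm along its y, face 45 mm above the bench. Origin: centre of its underside; z up, x away from the robot at yaw 0 (yaw within 0.3). On the face a row along its y, 62 mm apart, on the middle line: black rocker, blue, green and red buttons, in an order that varies
- mains_on (a point): middle of the white bar on the ON wing of the black mains rocker (66 mm along the station's x, 34 mm wide, frame top 52 mm above the bench; its top a shallow V). It lies 24 mm from the tipping line, on the station's +x side (far from the robot). OFF: about 67 mm above the bench, the wing sloping up outwards; fully ON: the wing level, 57.5 mm above the bench. The other wing has a grey dot
- mains_pivot (a point): middle of the rocker, on its tipping line (along the station's y, at the bottom of the V), 57.5 mm above the bench
- mains (a joint): angle of the mains rocker: 0 OFF, 0.40 rad fully ON (its stop). It stays where it is left; about 2.5 N at the bar tips it
- extractor_top (a point): the blue dust-extractor button. Its round flat top, 34 mm across, is this point, the middle of the top; it moves straight down into the station. 64 mm above the bench when out, 57 mm when fully in
- extractor (a joint): travel of the blue button: 0 out, 0.007 m fully in (its stop). It stays where it is left; about 3 N moves it
- start_top (a point): the green start button. Its round flat top, 34 mm across, is this point, the middle of the top; it moves straight down into the station. 64 mm above the bench when out, 57 mm when fully in
- start (a joint): travel of the green button: 0 out, 0.007 m fully in (its stop). It springs back; about 2 N starts it, about 5 N holds it fully in
- stop_top (a point): the red mushroom-shaped stop button, 40 mm across, not to be pressed. This point: the middle of its top, 76 mm above the bench
- stop (a joint): travel of the red stop: 0 out, 0.007 m fully in; it springs back
- blank: light turned wooden blank, a plain rounded cylinder 60 mm across and 50 mm high; loose, to be left alone. Origin: centre of its underside
- tin: round tin of dark red wax, 66 mm across and 28 mm high; loose, to be left alone. Origin: centre of its underside
- offcut: small pale wooden block, 42 x 58 mm and 26 mm high; loose, to be left alone. Origin: centre of its underside
- cup: small turned wooden cup, 68 mm across and 48 mm high; loose, to be left alone. Origin: centre of its underside

How it is judged:
On the way, in this order (a step that is already met when the one before it is completed fails the run):
1. the mains rocker is ON (value of joint mains above 0.3 rad), for 0.1 s.
2. the blue extractor button is in (value of joint mains above 0.3 rad and value of joint extractor above 0.0045 m), for 0.1 s.
3. the green start button is pressed in, with the rocker ON and the blue button in (all of step 2 and value of joint start above 0.0045 m), for 0.1 s.
At the end, for the whole second after the job is handed in: the mains rocker stands ON (over 0.30 of 0.40 rad), the blue button is in (over 4.5 of 7 mm), the green and red buttons are out (within 1.5 mm) (all of step 2 and value of joint each of start, stop below 0.0015 m); the robot touches nothing.
It fails at once if the red stop is pressed (over 2 mm) (value of joint stop above 0.002 m).
It fails at once if the blue button is pushed (over 3 mm) before the mains rocker is ON (value of joint extractor above 0.003 m and value of joint mains below 0.3 rad).
It fails at once if the green button is pressed (over 3 mm) while the mains is not ON or the blue button is not in (value of joint start above 0.003 m and (value of joint mains below 0.3 rad or value of joint extractor below 0.0045 m)).
It fails at once if the blank, tin, offcut or cup is lifted or shifted (over 15 mm) (distance of any of blank, tin, offcut, cup from where it was at the start of the episode above 0.015 m).
It also fails if it takes over 40 s, if anything falls off the work surface, if the arm or the gripper's body presses on something with over 40 N, if the wrist force passes 120 N, or if a joint passes its speed limit or range.

## Working session

There is one attempt and no reset: what is moved stays moved. The work goes in short steps, Python scripts to look and compute and a tool call to move; the robot and the scene stay as the last step left them, time stands still between calls to the robot, and variables do not carry over. Pictures are saved under pics/ and viewed, and the job is handed in when it is done.

Besides the shell and the picture viewer there is one more tool, called after "Call:" in YAML: its name, and indented under it one key for each argument. servo_tool: Moves the arm, as the interface text tells. Its arguments: {"type":"object","properties":{"targets":{"type":"string"},"hand":{"type":"number"},"squeeze":{"type":"number"}},"required":["targets"]}

```bash
mkdir -p pics; ls
cat > h.py <<'E'
import numpy as np, cv2
from cell import telemetry, cams, robot
def ray(c,u,v,z):
    K,R,t=map(np.array,(c["K"],c["R"],c["t"]))
    d=R.T@np.linalg.solve(K,[u,v,1.]); o=-R.T@t
    return o+d*(z-o[2])/d[2]
def proj(c,X):
    p=np.array(c["K"])@(np.array(c["R"])@np.array(X)+np.array(c["t"])); return p[:2]/p[2]
E
python3 - <<'E'
from h import *
s=telemetry.observe(); print(s["time"],s["tool_pos"],s["tool_rot"],s["opening"])
for n in("top","scene"):
    c=cams.read_camera(n); cv2.imwrite(f"pics/{n}0.png",cv2.resize(c["color"][:,:,::-1],(768,576)))
    print(n,"cam at",-np.array(c["R"]).T@c["t"])
    for q,z in(("station",.045),("mains_on",.06),("extractor_top",.064),("start_top",.064),("stop_top",.076),("tin",.028),("cup",.048),("blank",.05),("offcut",.026)):
        r=cams.cut_out(c,q)
        for k in r[:2]:
            m=k["region"]; v,u=np.nonzero(m); print(q,round(k["score"],2),np.round(k["extent"],1),u.mean().round(1),v.mean().round(1),ray(c,u.mean(),v.mean(),z).round(4))
E
```

```text
pics
0.0 [ 0.1312879  -0.5079319   0.24005892] [-3.14012083e+00 -2.02614730e-04  2.52805806e-01] 0.09184118885412725
top cam at [ 0.47320309 -0.28172631  1.02402281]
station 0.6 [259.8 185.2 125.8  74.9] 262.4 183.5 [ 0.53   -0.3043  0.045 ]
mains_on 0.85 [214.7 194.1  24.4  31.6] 213.9 192.8 [ 0.5082 -0.2068  0.06  ]
mains_on 0.55 [243.8 250.7  31.4  33.9] 242.3 248.9 [ 0.3972 -0.2665  0.06  ]
extractor_top 0.48 [274.5 182.7  15.2  15. ] 273.8 180.7 [ 0.535  -0.3266  0.064 ]
start_top 0.48 [304.2 176.5  15.1  17. ] 303.9 174.6 [ 0.5486 -0.387   0.064 ]
stop_top 0.79 [243.7 186.   15.   20. ] 243.8 186.1 [ 0.5223 -0.2668  0.076 ]
tin 0.72 [227.8 137.2  36.5  35.9] 227.6 136.2 [ 0.6284 -0.2298  0.028 ]
cup 0.87 [243.2 250.2  36.   30.9] 242.7 248.7 [ 0.3966 -0.267   0.048 ]
blank 0.57 [286.3 126.6  32.   32. ] 284.8 125.3 [ 0.6503 -0.3476  0.05  ]
offcut 0.55 [298.2 235.9  28.   16.9] 298.3 235.5 [ 0.4247 -0.3816  0.026 ]
scene cam at [ 0.14864832 -0.93874447  0.42259089]
station 0.96 [263.1 230.4 102.2  57.9] 266.4 229.8 [ 0.4988 -0.3691  0.045 ]
mains_on 0.66 [236.1 198.2  24.4  14.
[... 181 characters left out ...]
5411 -0.3968  0.064 ]
start_top 0.51 [232.2 198.1  33.   22.6] 234.2 198.7 [ 0.4948 -0.2267  0.064 ]
stop_top 0.66 [252.2 202.2  13.7  17.8] 251.5 201.6 [ 0.51   -0.2859  0.076 ]
stop_top 0.2 [288.7 223.2  19.2  14.1] 290.7 222.1 [ 0.529  -0.4149  0.076 ]
tin 0.86 [281.2 204.3  25.8  16.5] 282.2 202.3 [ 0.6256 -0.2419  0.028 ]
cup 0.65 [204.1 230.8  33.7  26.5] 203.4 228.0 [ 0.3848 -0.2957  0.048 ]
blank 0.6 [319.3 216.4  25.6  25. ] 317.0 214.7 [ 0.6291 -0.3781  0.05  ]
blank 0.5 [204.9 227.8  30.9  26.6] 203.5 228.1 [ 0.3837 -0.2996  0.05  ]
offcut 0.93 [238.1 254.4  28.7  30.7] 238.7 255.8 [ 0.4148 -0.4006  0.026 ]
offcut 0.6 [236.1 197.4  31.3  19.7] 235.3 196.4 [ 0.5409 -0.1393  0.026 ]
```

View pics/top0.png

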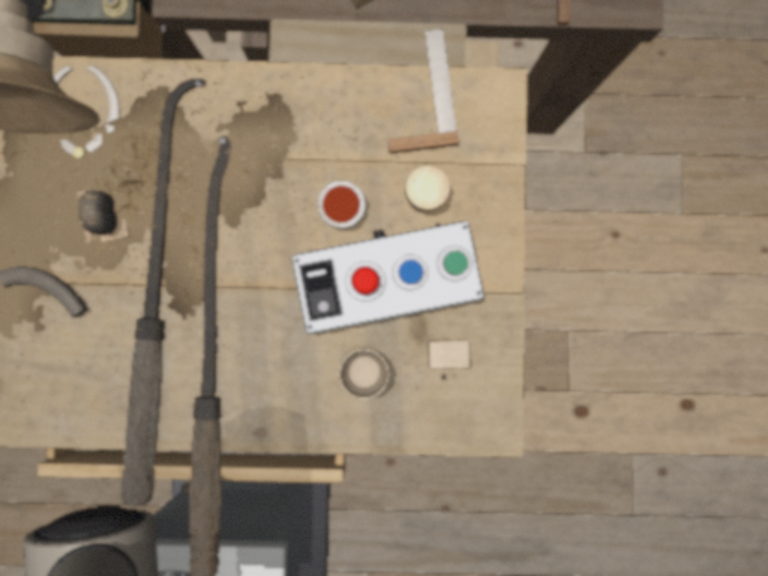

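Run:
```python
from h import *
c=cams.read_camera("top"); cv2.imwrite("pics/topz.png",cv2.resize(c["color"][135:235,180:340,::-1],(800,500),interpolation=cv2.INTER_CUBIC))
# hypothesis check
import numpy as np
hsv=cv2.cvtColor(c["color"],cv2.COLOR_RGB2HSV)
def blob(lo,hi,z,box):
    m=cv2.inRange(hsv,lo,hi); mm=np.zeros_like(m); a,b,p,q=box; mm[b:q,a:p]=m[b:q,a:p]
    v,u=np.nonzero(mm); print(len(u),u.mean(),v.mean(),ray(c,u.mean()  ,v.mean(),z).round(4))
blob((95,90,40),(130,255,255),.064,(262,168,288,196))
blob((40,80,30),(90,255,255),.064,(290,160,318,192))
blob((0,120,80),(8,255,255),.07,(230,172,258,200))
```

```text
175 273.51428571428573 180.85714285714286 [ 0.5347 -0.326   0.064 ]
155 303.3290322580645 174.81290322580645 [ 0.5482 -0.3858  0.064 ]
243 243.21810699588477 186.65432098765433 [ 0.5214 -0.2656  0.07  ]
```

View pics/topz.png

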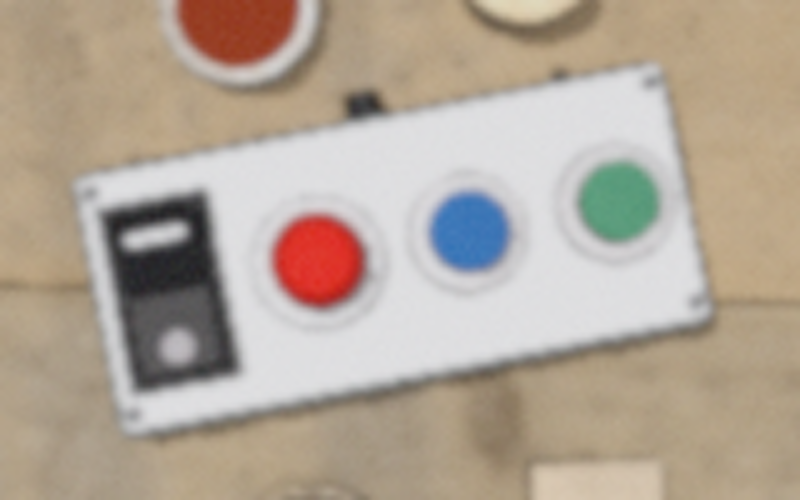

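View pics/scene0.png

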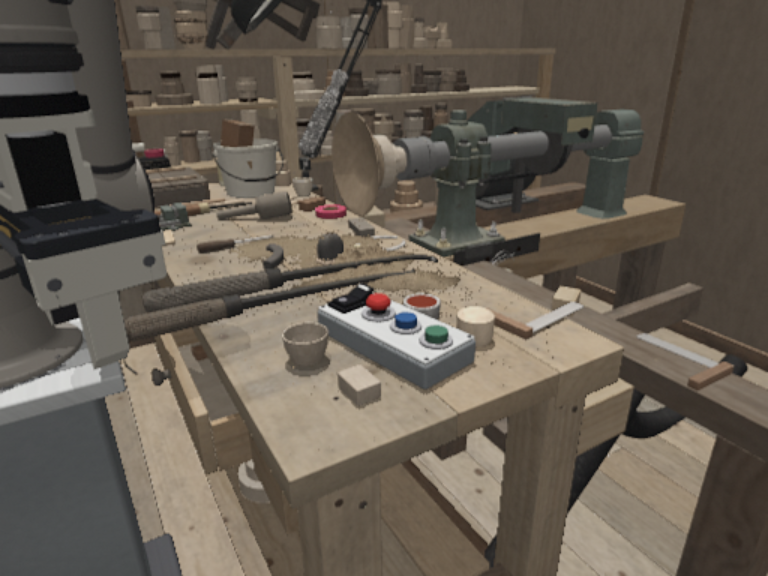

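The top view shows the rocker at the left end of the face, with its bar on the far side at about pixel (211,182) and the grey dot nearer the robot. Red is at (243,187), blue at (273,181) and green at (303,175). The blobs are about 61.6 mm apart, against the specified 62 mm. I'll check the bar and the fitted row before moving.

Run:
```python
from h import *
c=cams.read_camera("top")
g=np.array([.5482,-.3858]);b=np.array([.5347,-.326])
col=c["color"].astype(int); m=np.zeros(col.shape[:2],np.uint8); 
sub=col[177:188,203:219].min(2)>150; v,u=np.nonzero(sub); print("bar px",u.mean()+203,v.mean()+177,ray(c,u.mean()+203,v.mean()+177,.067))
yaw=np.arctan2(-(b-g)[0],(b-g)[1]); 
r=np.array([.5223,-.2668]); yaw=np.arctan2(-(r-g)[0],(r-g)[1]);ex=np.array([np.cos(yaw),np.sin(yaw)]);ey=np.array([-ex[1],ex[0]])
p=b+.124*ey; print(yaw,"pivot",p,"on",p+.024*ex)
```

```text
bar px 210.45945945945945 181.72972972972974 [ 0.52995991 -0.19985818  0.067     ]
0.21430488380316784 pivot [ 0.50832914 -0.20483657] on [ 0.53178012 -0.19973253]
```

Call:
servo_tool:
  targets: "0 0 0 0.035; 38 -18 5 0; 38 -18 5 0; 38 -18 5 0; 38 -18 5 0; 38 -18 5 0; 38 -18 5 0; 38 -18 5 0; 38 -18 5 0; 38 -18 5 0; 38 -18 5 0; 0 0 0 0; 0 0 0 0"
  hand: 0

```text
time: 2.72
tool_pos: [0.4762, -0.2473, 0.1892]
tool_rot: [3.138, -0.001, 0.197]
contact_force: [-0.0, -0.5, -0.4]
opening: 0.0005
```

Call:
servo_tool:
  targets: "21 -12 0 -0.018; 21 -12 0 0; 21 -12 0 0; 0 0 30 0; 0 0 30 0; 0 0 30 0; 0 0 0 0; 0 0 0 0"

```text
time: 3.72
tool_pos: [0.5281, -0.2072, 0.1008]
tool_rot: [3.133, -0.004, 0.199]
contact_force: [-0.4, 0.3, 0.3]
opening: 0.0005
```

Run:
```python
from h import *
for n in("top","scene"):
    c=cams.read_camera(n); s=telemetry.observe(); p=s["tool_pos"]
    X=np.array([p[0],p[1],p[2]-.014]); u,v=proj(c,X).astype(int); print(n,u,v)
    cv2.imwrite(f"pics/{n}1.png",cv2.resize(c["color"][v-50:v+50,u-80:u+80,::-1],(800,500),interpolation=cv2.INTER_CUBIC))
```

```text
top 213 182
scene 242 184
```

View pics/scene1.png

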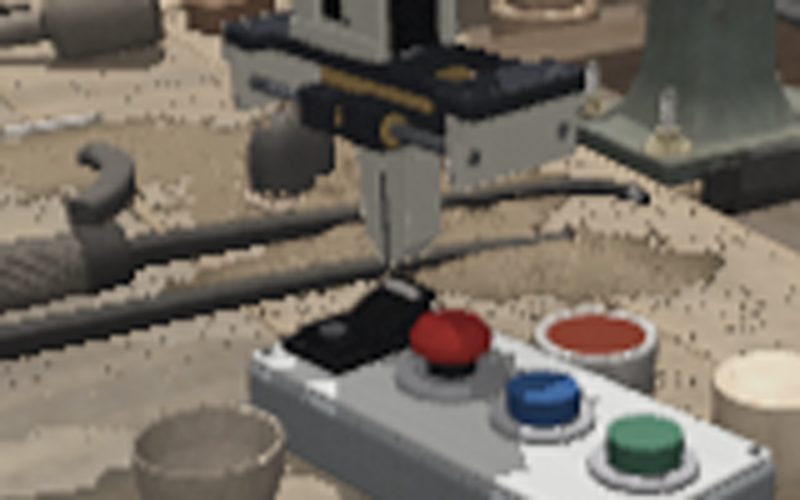

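The scene view shows the closed fingertips just above the rocker's white bar. I'll correct by about 4 and 7 mm, then press.

Call:
servo_tool:
  targets: "5 -7 0 -0.015; 1 -2 4 0; 0 0 6 0; 0 0 6 0; 0 0 5 0; 0 0 4 0"

```text
time: 4.58
tool_pos: [0.535, -0.1967, 0.077]
tool_rot: [3.129, -0.009, 0.216]
contact_force: [0.7, 1.3, 2.4]
opening: 0.0007
```

Call:
servo_tool:
  targets: "0 0 4 0; 0 0 4 0; 0 0 4 0; 0 0 4 0"

```text
time: 5.08
tool_pos: [0.5356, -0.1968, 0.0708]
tool_rot: [3.126, -0.012, 0.217]
contact_force: [-11.1, 6.6, 38.0]
opening: 0.0004
```

Call:
servo_tool:
  targets: "0 0 -10 0; 0 0 -15 0; 0 0 -15 0; 0 0 -15 0; 0 0 0 0"

```text
time: 5.7
tool_pos: [0.5338, -0.1965, 0.129]
tool_rot: [3.126, -0.011, 0.217]
contact_force: [0.2, -0.6, -0.4]
opening: 0.0002
```

Run:
```python
from h import *
c=cams.read_camera("scene"); cv2.imwrite("pics/scene2.png",cv2.resize(c["color"][150:250,190:350,::-1],(800,500),interpolation=cv2.INTER_CUBIC))
p=telemetry.observe();print(p["tool_pos"],p["tool_rot"])
x,y,z=p["tool_pos"]; ps=p["tool_rot"][2]
for n,t in (("blue",(.5347,-.326)),("green",(.5482,-.3858))):
    d=np.array(t)-[x,y]; print(n,d@[np.cos(ps),np.sin(ps)],d@[np.sin(ps),-np.cos(ps)])
```

```text
[ 0.53337482 -0.1963312   0.12817742] [ 3.12659791 -0.00946748  0.2168755 ]
blue -0.026607915068101895 0.1269164011776451
green -0.026291885420196687 0.18822048036705666
```

View pics/scene2.png

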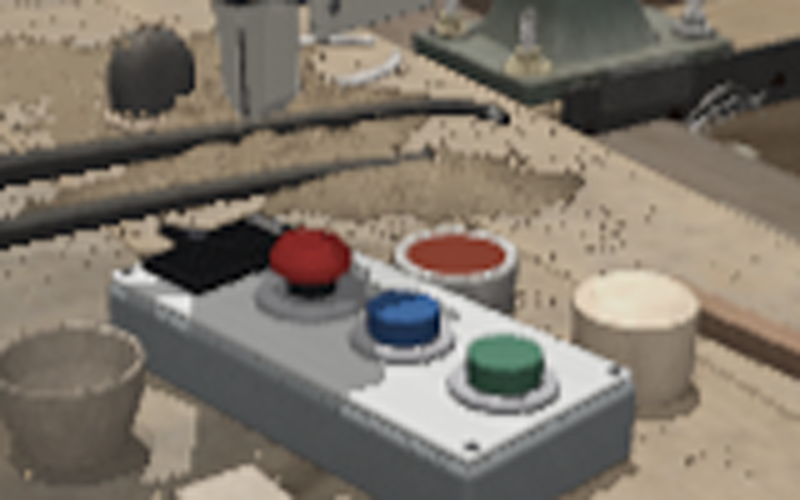

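The picture shows the rocker tipped over: its near wing is up, at about (190,240) in the crop, and the far wing is level. That fits the fingertip stopping at 57 mm. Next is blue, staying well above red on the way.

Call:
servo_tool:
  targets: "-5 25 0 0; -5 25 0 0; -5 25 0 0; -5 25 0 0; -5 25 0 0; 0 0 0 0; 0 0 0 0"

```text
time: 6.62
tool_pos: [0.5336, -0.3247, 0.1238]
tool_rot: [3.135, -0.002, 0.218]
contact_force: [0.3, -0.2, 0.3]
opening: 0.0006
```

Call:
servo_tool:
  targets: "1 1 14 0; 0 0 14 0; 0 0 8 0; 0 0 0 0"

```text
time: 7.12
tool_pos: [0.5347, -0.3227, 0.0839]
tool_rot: [3.138, -0.001, 0.221]
contact_force: [-1.0, -0.4, 0.9]
opening: 0.0006
```

Run:
```python
from h import *
c=cams.read_camera("scene"); cv2.imwrite("pics/scene3.png",cv2.resize(c["color"][150:250,190:350,::-1],(800,500),interpolation=cv2.INTER_CUBIC))
```

```text
(no output)
```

View pics/scene3.png

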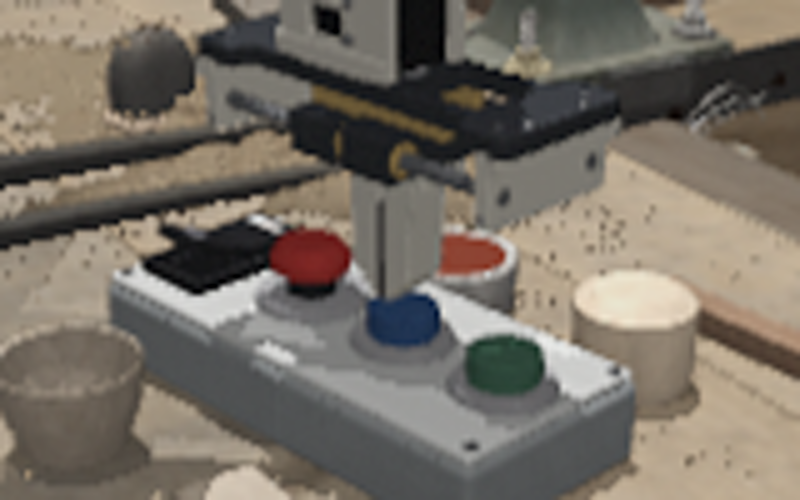

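The fingers are above blue and clear of red. Rocker bar still visible and level.

Call:
servo_tool:
  targets: "0 3 4 0; 0 0 4 0; 0 0 4 0; 0 0 4 0; 0 0 4 0"

```text
time: 7.8
tool_pos: [0.5363, -0.3266, 0.0708]
tool_rot: [3.134, -0.004, 0.221]
contact_force: [-12.1, 8.7, 39.0]
opening: 0.0005
```

The fingertip has bottomed out at 56.8 mm with 39 N. I'll lift and move over to green.

Call:
servo_tool:
  targets: "0 0 -10 0; 0 0 -12 0; 0 0 -12 0; 0 20 0 0; 0 20 0 0; 0 19 0 0; 0 0 0 0; 0 0 0 0"

```text
time: 8.8
tool_pos: [0.5499, -0.3849, 0.1086]
tool_rot: [3.133, -0.005, 0.221]
contact_force: [-0.8, -0.0, -1.1]
opening: 0.0003
```

Run:
```python
from h import *
c=cams.read_camera("scene"); cv2.imwrite("pics/scene4.png",cv2.resize(c["color"][150:250,190:350,::-1],(800,500),interpolation=cv2.INTER_CUBIC))
```

```text
(no output)
```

View pics/scene4.png

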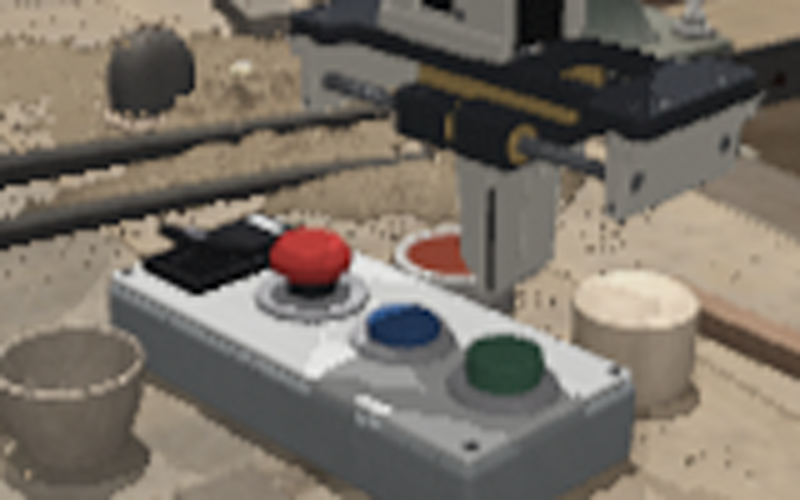

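Blue now sits low at (403,325) in the crop, so it is in, and the rocker is still ON. Next I press green and hold it.

Call:
servo_tool:
  targets: "-1 0 12 0; 0 0 12 0; 0 0 6 0; 0 0 4 0; 0 0 4 0; 0 0 4 0; 0 0 3 0"

```text
time: 9.72
tool_pos: [0.5491, -0.3838, 0.0711]
tool_rot: [3.13, -0.006, 0.224]
contact_force: [-6.0, 5.0, 15.4]
opening: 0.0007
```

Call:
servo_tool:
  targets: "0 0 3 0; 0 0 3 0; 0 0 2 0; 0 0 -10 0; 0 0 -15 0; 0 0 -20 0; 0 0 -25 0; 0 0 -25 0; 0 0 0 0; 0 0 0 0"

```text
time: 10.98
tool_pos: [0.5483, -0.3824, 0.1709]
tool_rot: [3.127, -0.008, 0.224]
contact_force: [0.7, -0.4, -1.1]
opening: 0.0003
```

Run:
```python
from h import *
c=cams.read_camera("scene"); cv2.imwrite("pics/scene5.png",cv2.resize(c["color"][150:250,190:350,::-1],(800,500),interpolation=cv2.INTER_CUBIC))
```

```text
(no output)
```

View pics/scene5.png

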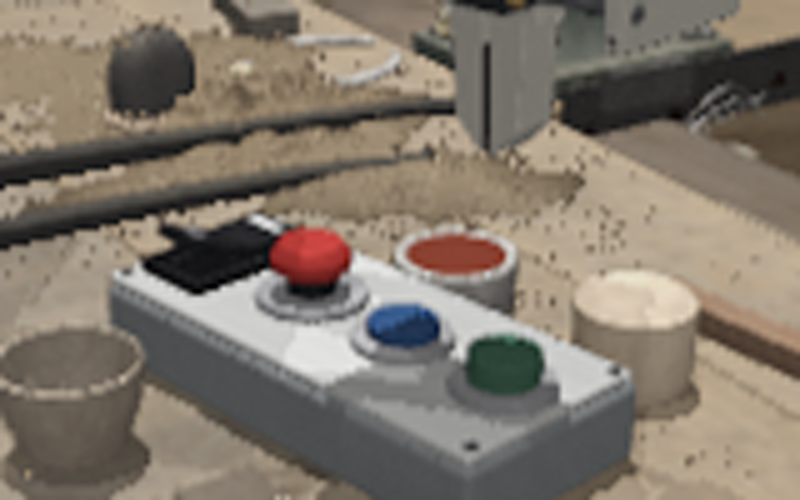

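The final picture shows the rocker ON, blue in, green sprung back out and red out. The loose things are where they were, and the tool is well clear. I'm handing it in.

Run:
```python
from h import *
print(robot.hand_in())
```

```text
the job is handed in; nothing more can be done
None
```

I brought the lathe up in the order asked and handed the job in at about 11 s of the 40 s allowed. `hand_in` gave no verdict.

| Step | Fingertip height at the end of the press | Force there | What the pictures showed afterwards |
|---|---|---|---|
| Mains rocker tipped ON | 56.8 mm (fully ON is 57.5 mm) | 38 N | Far wing level, near wing up |
| Blue extractor button pushed in | 56.8 mm (fully in is 57 mm) | 39 N | Button sitting low and staying in |
| Green start button pressed for about half a second | 57.1 mm, then pressed on with no reading | 15 N | Button back out |

- **Final picture:** the rocker was ON, blue in, green and red out. The tin, cup and blank looked unmoved and the tool hung about 9 cm clear of the buttons. The offcut is outside that crop, and I did not check it again.
- **Less certain:** the rocker and blue presses read 38 and 39 N, and I did not read the peak between readings. The limit of 40 N is stated for the arm and the gripper's body; I pressed with the fingertips. I timed the green hold from the move rows, not from a joint reading.

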